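# Press a badge: seat the shell, run the die in, flip the catch, hold the lever down

### The job

Make the badge on the hand press: push the badge shell straight down until it sits fully home on its die, then slide the die carriage by its post all the way in under the ram. Then flip the safety catch out from under the lever, take the lever by its grip, pull it all the way down against its spring and finish there, still holding it down. Leave the jar, the marker pot and the tin where they stand.

Things in the scene. Friction and masses are not known exactly. Their poses are not given: they have to be found in the camera images.
- press: Grey badge press, fixed. Origin on the table right under the ram's vertical axis; x points away from the lever's end to the column at the back, y along the carriage's slide, towards the ram and on to the catch's side, z up. Press frame, mm: base 20 high, x -60..130, y -245..70; rails at x +-41, top z 32; solid head x -30..130, y +-30, z 108..138; cheeks holding the lever x 40..90, y +-26, top z 203.
- badge_top (a point): Centre of the top face of the badge shell, a plain steel cap 52 mm across, 12 mm high, started on the round die of the carriage, under open air. It cannot come off; it slides only straight down. Top at z 63 to 66 mm at the start, 56 mm when fully home, resting on the 68 mm wide dark die base.
- badge (a joint): How far the shell has been pushed down, m: 0 to 0.003 at the start, 0.010 fully home. It is held by friction of about 5 N in any position and stays where it is left.
- carriage (a joint): How far the die carriage has slid along the press's +y, m: 0 to 0.02 at the start (die out in the open beside the press's head), 0.12 at its stop (die under the ram). Friction about 2.5 N, stays where it is left.
- post_top (a point): Centre of the top of the carriage's upright post, near its outer end, 100 mm from the die's axis (to the press's -y). Top at z 100 mm; black knob 22 mm across from z 60 to 100 mm, 10 mm stem below. Moves with the carriage: in the press frame x 0, y = carriage joint - 0.22 m. Carriage plate 72 mm wide, top at z 32 mm.
- tab_tip (a point): Outer end of the safety catch's thumb tab, mid-width, on its upper face. The catch is a dark steel L on the +y side of the press's head: an upright strut 10 x 16 mm propping a pin of the lever from below and, from its top, a flat level tab 28 mm wide (along press x), 8 mm thick, reaching 66 mm to the press's +y from the strut's middle. Closed: (-19, 104.5, 198) mm in the press frame.
- catch_hinge (a point): Point on the axis about which the catch turns; the axis runs along the press's x. It is 66 mm inwards of and 75 mm below the tab's tip when the catch is closed. Does not move.
- catch (a joint): Angle of the safety catch, rad: 0 closed (strut upright under the lever, lever blocked), 1.3 fully flipped at its stop. It opens when its tab is pressed down: the strut's top swings outwards in the press's +y and the tab ends pointing down. Friction about 0.1 N m, stays where it is left.
- grip_mid (a point): Middle (on the axis) of the black round grip (lever_c2 in the rules) at the free end of the steel lever, 26 mm thick, 90 mm long. It lies along the lever, in the press's y = 0 plane. At rest it is 244 mm above the table with the lever rising 0.384 rad (22 deg) towards the robot; fully down 152 mm. Inwards of the grip the lever is a bar 18 mm wide.
- lever_hinge (a point): Point on the lever's hinge axis, which runs along the press's y, 180 mm above the table and 170 mm from the grip's middle. Does not move.
- lever (a joint): Angle the lever has been pulled down from rest, rad: 0 at rest, 0.55 at its lower stop. A spring brings it back up when let go: about 2 N at the grip near rest, 8 to 9 N fully down. While the catch is closed it gives only a few hundredths of a rad.
- jar: Bystander: closed glass jar with a steel lid, 76 mm across, 110 mm high; origin at the centre of its underside.
- markers: Bystander: grey pot full of markers, 72 mm across, 160 mm high overall; origin at the centre of its underside.
- tin: Bystander: flat aluminium tin 88 x 58 x 34 mm; origin at the centre of its underside.

How it is judged (in metres and radians):
On the way, in this order (a step that is already met when the one before it is completed fails the run):
1. the badge shell is pressed fully home on its die (value of joint badge above 0.008 m), for 0.2 s.
2. the carriage is all the way in under the ram (value of joint badge above 0.008 m and value of joint carriage above 0.114 m), for 0.2 s.
3. the safety catch is flipped clear of the lever (value of joint carriage above 0.114 m and value of joint catch above 0.8 rad), for 0.2 s.
4. the lever is pulled down by its grip (value of joint catch above 0.8 rad and value of joint lever above 0.46 rad and contact force between the fingers and lever_c2 above 1 N), for 0.2 s.
At the end, for the whole second after the job is handed in: Badge shell pushed down at least 8 of its 10 mm, carriage at least 114 of its 120 mm in, catch flipped at least 0.8 of its 1.3 rad, lever at least 0.46 of its 0.55 rad down and still, held there by the fingers on its grip (over 1 N); jar, marker pot and tin within 30 mm of where they stood (all of step 2 and all of step 4 and velocity of joint lever between -0.15 and 0.15 rad/s and distance of each of jar, markers, tin from where it was at the start of the episode below 0.03 m); the arm keeps its last pose, push and grip.
It fails at once if the jar is shoved or knocked over (distance of jar from where it was at the start of the episode above 0.03 m or angle between jar's own z axis and vertical above 0.4 rad).
It fails at once if the marker pot is shoved or knocked over (distance of markers from where it was at the start of the episode above 0.03 m or angle between markers's own z axis and vertical above 0.4 rad).
It fails at once if the tin is shoved or knocked over (distance of tin from where it was at the start of the episode above 0.03 m or angle between tin's own z axis and vertical above 0.4 rad).
It also fails if it takes over 64 s, if anything falls off the work surface, if the arm or the gripper's body presses on something with over 40 N, if the wrist force passes 120 N, or if a joint passes its speed limit or range.

### The arm

A 6-joint arm with a two-finger parallel gripper is mounted at the origin on the work surface. World frame = base frame: x ahead of the robot, y to its left, z up, the work surface at z = 0. Lengths are in m, angles in degrees, forces in N, time in s.
With the tool pointing down it reaches from about 0.35 to 0.875 m from the base axis. Payload 4.2 kg.
Tool frame: the origin (TCP) lies midway between the tips of the shut fingers; the grasp point (between the pads) lies 19 mm behind it; z points along the fingers, y is the line along which they close (so a half turn about z gives the same grasp; the last joint's range is limited). The gripper opens to 87 mm and grips with 3 to 60 N. Pads are 19 mm wide; open, the fingers measure 117 mm over their backs; the gripper's body (75 mm by 190 mm) begins 51 mm behind the grasp point.
Start: joints at [-49.412, 22.042, 0.453, 0, -68.411, -14.817], TCP at [0.272, -0.563, 0.223] pointing down, gripper open.
Joint ranges: [-179.83, 179.83], [-69.29, 118.12], [-61.27, 80.66], [-181.25, 117.63], [-171.15, -9.14], [-177.46, 177.46]. Speed limits (degrees/s): [159.86, 159.86, 180, 180, 180, 180].

### API

Orientations are given as [roll, pitch, yaw] about the fixed x, y, z axes, in that order (R = Rz(yaw) Ry(pitch) Rx(roll)).
In Python, from workcell import env gives the robot as it stands. The module is installed in compiled form; this text tells all that it offers. Calls block until the motion is done:
- env.goto(position, orientation): joint-space move of the TCP to a pose.
- env.move_straight(position, rotation=None, rate=0.15, force_limit=None): straight line of the TCP; rotation=None keeps the orientation; rate is the mean speed in m/s. With force_limit (N) it stops when the force on the tool has changed by that much, and returns True; else False.
- env.set_joints(angles): joint-space move.
- env.gripper_to(opening, grasp_force=None): opening from 0.0 (shut) to 1.0 (fully open); grasp_force is the grip in N (None keeps the last); returns when the fingers have stopped.
- env.dwell(seconds).
- env.inverse_kinematics(position, orientation): joint angles nearest the present ones, or None.
- env.read_state(): the state.
- env.grab_frame(name): name is "scene" or "top"; returns a dict with "image" (384x512x3 uint8, blue, green, red), "fx", "fy", "cx", "cy" (pixels), "position" and "orientation" of the camera in the world. Camera axes: x right, y up, looking along -z (the intrinsics and any distortion apply to the point x, -y, -z); pixel columns grow to the right and rows downward; lengths in m; the calibration is good to about 2 mm. A picture is of the moment at which its call begins. There is no depth.
A pose or a line that the arm cannot do raises env.Unreachable and nothing moves.
- env.close_job(): hands the job in; it is judged then, once.
Trained networks look in a picture, given as the dict that the camera call returned (one of the last four; its "shot" number tells which), for a name from the list of things; names that differ only in an ending like _2 or _b are one class to them, and where a whole thing is asked for, a point or a joint stands for the part that bears it (a point fixed in the world has none). Each returns a list of dicts, best first, with "score" (0 to 1); they miss things now and then, are a little off and sometimes report something else, mostly with a low value. They report only what shows in the picture. A call takes as long as a camera call.
- env.search_frame(picture, thing): "xyz" ([x, y, z] in m, in world coordinates, good to about 4 mm: the middle of the surface that is visible of it).
- env.trace(picture, thing): "mask" (384x512 bool, what is visible of it).
The state is a dict: "clock": time; "joint_positions": joint angles; "qvel": joint speeds; "joint_torque": joint torques, N m; "position": TCP position; "tool_rot": TCP orientation; "force": force on the tool from outside, world axes, zero at the start; "wrist_torque": the same for the moment, N m; "opening": opening from 0.0 (shut) to 1.0 (fully open); "finger_force": force on a finger pad.
Only numpy, scipy, OpenCV 4.12 (cv2) and the standard library are available. Lean on these libraries where they do the work, as an engineer would, in place of code of your own. Each camera call takes 0.05 s, during which the arm holds its last target. There are 200 camera calls.

## Working session

There is one attempt and no reset: what is moved stays moved. The work goes in short steps, each a Python script; the robot and the scene stay as the last script left them, time stands still between calls to the robot, and variables do not carry over. Pictures are saved under pics/ and viewed, at most 10 in all, crops included, and the job is handed in when it is done.

```bash
mkdir -p pics; cat > look.py <<'E'
from workcell import env
import cv2,numpy as np
def snap(n,tag):
    f=env.grab_frame(n); cv2.imwrite(f'pics/{tag}.png',f['image']); return f
E
python3 - <<'E'
from look import *
np.set_printoptions(precision=4,suppress=True)
for n in('scene','top'):
    f=snap(n,n+'0'); print(n,f['position'],f['orientation'],f['fx'],f['cx'],f['cy'],[k for k in f])
    for t in('badge_top','post_top','tab_tip','grip_mid','jar','markers','tin','press','catch_hinge','lever_hinge'):
        try: r=env.search_frame(f,t); print(t,[(np.round(d['xyz'],4),round(d['score'],2)) for d in r[:2]])
        except Exception as e: print(t,e)
print(env.read_state())
E
```

```text
scene [ 0.9105 -0.4894  1.1728] [30.1911  0.0824 42.8679] 405.2108479868348 260.05201827566304 194.03188903664795 ['image', 'fx', 'fy', 'cx', 'cy', 'position', 'orientation', 'shot']
badge_top [(array([ 0.5107, -0.0867,  0.032 ]), 0.56), (array([ 0.5173, -0.0447,  0.0655]), 0.5)]
post_top [(array([ 0.5107, -0.0869,  0.0319]), 0.91), (array([0.5397, 0.1403, 0.198 ]), 0.4)]
tab_tip [(array([0.5392, 0.1383, 0.1986]), 0.76)]
grip_mid [(array([0.5044, 0.0783, 0.2262]), 0.93)]
jar [(array([0.6224, 0.3738, 0.0825]), 0.7), (array([0.5052, 0.0802, 0.2245]), 0.22)]
markers [(array([ 0.5796, -0.424 ,  0.0864]), 0.84)]
tin [(array([0.4198, 0.41  , 0.0365]), 0.93)]
press [(array([0.5569, 0.0044, 0.0274]), 0.59)]
catch_hinge [(array([0.5628, 0.0032, 0.0306]), 0.89)]
lever_hinge [(array([0.5588, 0.0058, 0.0336]), 0.68)]
top [ 0.3203 -0.0324  1.4432] [  9.1457  -0.1272 -91.5578] 420.94922518534645 250.5836734121931 191.3224053017733 ['image', 'fx', 'fy', 'cx', 'cy', 'position', 'orientation', 'shot']
badge_top [(array([ 0.5128, -0.0404,  0.0631]), 0.57), (array([ 0.5455, -0.0058,  0.0278]), 0.41)]
p
[... 354 characters left out ...]
y([ 0.5453, -0.0075,  0.0349]), 0.71)]
catch_hinge [(array([ 0.5408, -0.0027,  0.0308]), 0.87)]
lever_hinge [(array([0.4928, 0.0869, 0.2307]), 0.73), (array([ 0.5458, -0.0038,  0.0312]), 0.68)]
{'clock': 1.1, 'joint_positions': array([-49.4129,  22.0408,   0.45  ,   0.0011, -68.4126, -14.8165]), 'qvel': array([-0.0081, -0.0573,  0.0454,  0.0024,  0.1127,  0.027 ]), 'joint_torque': array([  0.0002, -39.0481,  18.7627,   4.2246,   0.0155,  -0.    ]), 'position': array([ 0.2717, -0.5628,  0.2225]), 'tool_rot': array([ 179.997 ,   -0.0018, -154.229 ]), 'force': array([0.9085, 0.0352, 0.1321]), 'wrist_torque': array([ 0.0329,  0.0178, -0.0181]), 'finger_force': 0.0, 'opening': 1.0015763685760455}
```

View pics/scene0.png

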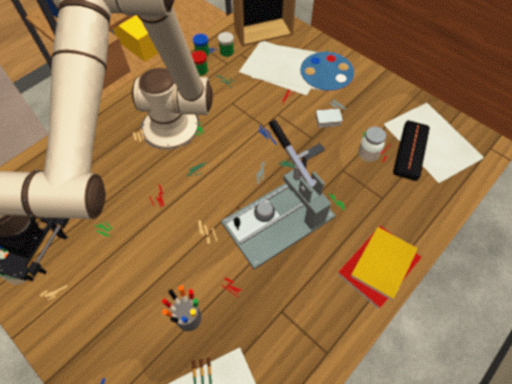

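View pics/top0.png

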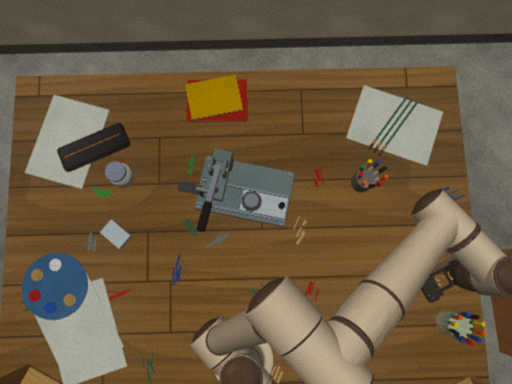

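The scene picture shows the press with its grip at about (280,132), the badge at (265,210), the post at (237,223) and the tab near (315,152). In the top picture the grip is at (204,217), the badge at (251,200), the post at (281,205) and the tab at (188,188). I'll enlarge both to fit the press pose.

```bash
python3 - <<'E'
import cv2,numpy as np
a=cv2.imread('pics/scene0.png')[110:270,215:345]; b=cv2.imread('pics/top0.png')[140:240,170:305]
a=cv2.resize(a,None,fx=3.7,fy=3.7,interpolation=cv2.INTER_CUBIC); b=cv2.resize(b,None,fx=5.9,fy=5.9,interpolation=cv2.INTER_CUBIC)
cv2.imwrite('pics/sc.png',a); cv2.imwrite('pics/tc.png',b)
E
```

```text
(no output)
```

View pics/sc.png

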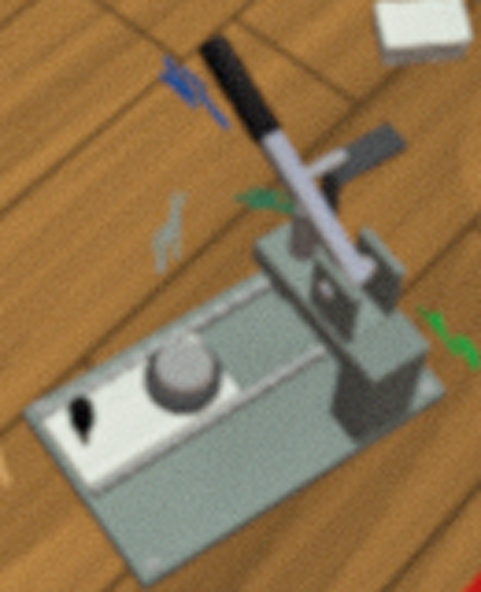

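View pics/tc.png

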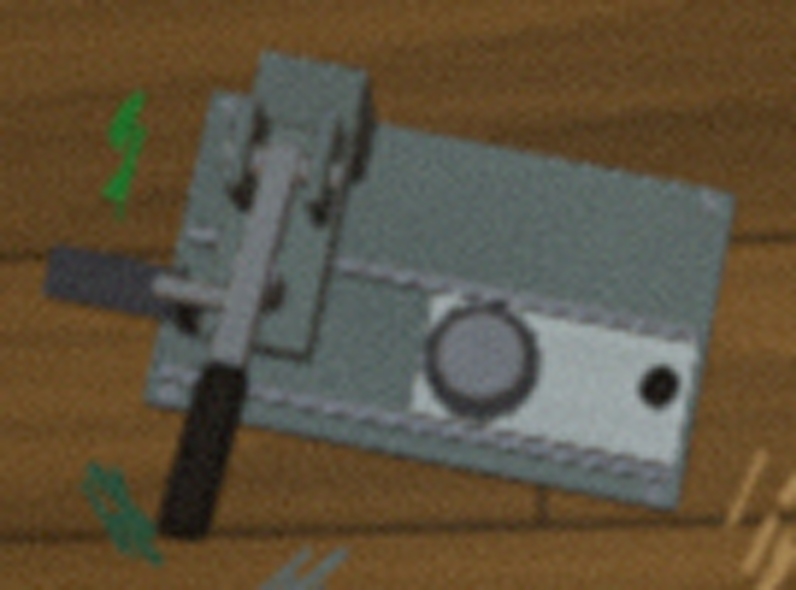

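```bash
cat > fit.py <<'E'
from look import *
from scipy.optimize import least_squares
from scipy.spatial.transform import Rotation as R
import json
cams={n:env.grab_frame(n) for n in('scene','top')}
def proj(c,p):
    q=R.from_euler('xyz',c['orientation'],degrees=True).inv().apply(np.atleast_2d(p)-c['position'])
    return np.c_[c['cx']+c['fx']*q[:,0]/-q[:,2],c['cy']-c['fy']*q[:,1]/-q[:,2]]
def model(v):
    x,y,yaw,ca,bz,hx=v
    P=dict(post=[0,ca-.22,.1],badge=[0,ca-.12,bz],tab=[-.019,.1045,.198],c1=[-.06,-.245,.02],c2=[.13,-.245,.02],c3=[.13,.07,.02],c4=[-.06,.07,.02],grip=[hx-.1576,0,.244])
    return {k:R.from_euler('z',yaw).apply(p)+[x,y,0] for k,p in P.items()}
S=dict(post=(81,408),badge=(183,370),tab=(396,137),c1=(25,410),c2=(147,575),c3=(440,388),grip=(240,88))
T=dict(post=(660,386),badge=(482,360),tab=(47,272),c1=(675,505),c2=(733,195),c3=(215,92),c4=(150,400),grip=(203,450))
obs=[('scene',k,np.array(p)/3.7+[215,110]) for k,p in S.items()]+[('top',k,np.array(p)/5.9+[170,140]) for k,p in T.items()]
def res(v):
    m=model(v); return np.concatenate([proj(cams[c],m[k])[0]-p for c,k,p in obs])
s=least_squares(res,[.53,.03,-.1,.01,.0645,.065],loss='soft_l1',x_scale=[.01,.01,.01,.01,.001,.01])
print(np.round(s.x,4),s.cost)
for (c,k,p),r in zip(obs,res(s.x).reshape(-1,2)): print(c,k,np.round(r,1))
for k,p in model(s.x).items(): print(k,np.round(p,4))
json.dump(list(s.x),open('fit.json','w'))
E
python3 fit.py
```

```text
[ 0.5393  0.0711 -0.224   0.0018  0.047   0.0611] 9.18729734578377
scene post [-0.3 -1.7]
scene badge [-0.2  0.1]
scene tab [ 0.2 -2.3]
scene c1 [-1.2 -0.6]
scene c2 [-0.8  2. ]
scene c3 [ 1.8 -0.5]
scene grip [-0.5 -0.1]
top post [ 0.3 -1. ]
top badge [-0.1 -0.3]
top tab [-0.1 -0.6]
top c1 [0.5 0.7]
top c2 [ 0.7 -0.8]
top c3 [-0.7 -0.7]
top c4 [-1.6  0.4]
top grip [ 0.4 -0.2]
post [ 0.4909 -0.1416  0.1   ]
badge [ 0.5131 -0.0441  0.047 ]
tab [0.544  0.1772 0.198 ]
c1 [ 0.4264 -0.1545  0.02  ]
c2 [ 0.6117 -0.1967  0.02  ]
c3 [0.6816 0.1105 0.02  ]
c4 [0.4964 0.1527 0.02  ]
grip [0.4452 0.0925 0.244 ]
```

```bash
sed -i "s/^s=least.*/s=least_squares(lambda w:res([w[0],w[1],w[2],w[3],.0645,w[4]]),[.53,.03,-.1,.01,.065],loss='soft_l1',x_scale=.01); s.x=np.insert(s.x,4,.0645)/" fit.py; python3 fit.py
cat > press.py <<'E'
from look import *
import json
x0,y0,psi,ca,bz,hx=json.load(open('fit.json'))
def W(x,y,z): c,s=np.cos(psi),np.sin(psi); return np.array([x0+c*x-s*y,y0+s*x+c*y,z])
RX=[180,0,np.degrees(psi)-90]   # closing along press x
RY=[180,0,np.degrees(psi)]      # closing along press y
def st(m=''):
    s=env.read_state(); print(m,round(s['clock'],1),np.round(s['position'],4),'F',np.round(s['force'],1),'op',round(s['opening'],3),'ff',round(s['finger_force'],1),flush=True)
E
python3 - <<'E'
from press import *
for n,p,r in [('badge',W(0,ca-.12,.055),RX),('post',W(0,-.1,.065),RX),('tab',W(-.019,.14,.12),RX),('grip',W(hx-.1576,0,.225),RY),('gripd',W(hx-.1676,0,.133),RY)]:
    print(n,np.round(p,3),env.inverse_kinematics(p,r))
E
```

```text
[ 0.5395  0.071  -0.2235  0.0011  0.0645  0.0608] 11.249899752558887
scene post [-0.4 -1.5]
scene badge [-0.3 -2.4]
scene tab [ 0.3 -2.3]
scene c1 [-1.1 -0.5]
scene c2 [-0.7  2.1]
scene c3 [ 1.9 -0.5]
scene grip [-0.5 -0.1]
top post [ 0.5 -1. ]
top badge [ 0.2 -1.1]
top tab [-0.1 -0.6]
top c1 [0.5 0.6]
top c2 [ 0.7 -0.9]
top c3 [-0.7 -0.8]
top c4 [-1.5  0.3]
top grip [ 0.4 -0.2]
post [ 0.491  -0.1424  0.1   ]
badge [ 0.5132 -0.0449  0.0645]
tab [0.5442 0.1771 0.198 ]
c1 [ 0.4267 -0.1546  0.02  ]
c2 [ 0.612  -0.1967  0.02  ]
c3 [0.6818 0.1105 0.02  ]
c4 [0.4966 0.1526 0.02  ]
grip [0.4452 0.0925 0.244 ]
badge [ 0.513 -0.045  0.055] [ 13.07323656  22.49887031 -27.06445602   0.         -40.43667368
 -25.87822178]
post [ 0.517 -0.026  0.065] [ 15.03464942  21.87358909 -26.10840369   0.         -42.01800723
 -27.83963463]
tab [0.552 0.212 0.12 ] [ 36.6653937   23.99254884 -12.39489934   0.         -53.61255181
 -49.47037891]
grip [0.445 0.092 0.225] [ 3.23099598e+01  5.07931705e+00 -2.19704691e+01  2.54444375e-14
 -6.29502138e+01  4.48850550e+01]
gripd [0.435 0.095 0.133] [ 3.32827718e+01  1.00150968e+01 -3.11117952e+01  2.54444375e-14
 -4.88731080e+01  4.39122430e+01]
```

```bash
python3 - <<'E'
from press import *
from scipy.spatial.transform import Rotation as R
A=[];b=[];off=[]
for p in [W(0,-.12,.055),W(0,-.1,.3),W(-.02,.14,.12),np.array([.6,-.1,.2]),np.array([.4,.1,.25])]:
  for tilt in (0,15,-15,25):
    q=env.inverse_kinematics(p,RX)
    if q is None: continue
    h=np.radians(q[0]); ax=[-np.sin(h),np.cos(h),0]
    r=R.from_rotvec(np.radians(tilt)*np.array(ax))*R.from_euler('xyz',RX,degrees=True)
    q=env.inverse_kinematics(p,list(r.as_euler('xyz',degrees=True)))
    if q is None: continue
    h,j2,j3=np.radians(q[:3]); 
    d=np.array([np.cos(h),np.sin(h)]); rad=d@p[:2]; off.append(-d[1]*p[0]+d[0]*p[1])
    z=r.apply([0,0,1]); t=z[:2]@d,z[2]
    for s in(1,):
      a=j2; c=j2-j3 
      A+= [[np.sin(a),np.sin(c),np.cos(c),t[0],1,0],[np.cos(a),np.cos(c),-np.sin(c),t[1],0,1]]; b+=[rad,p[2]]
    if abs(q[3])>1: print('j4',q)
s=np.linalg.lstsq(np.array(A),np.array(b),rcond=None); print('L1,A,B,H,r0,h',np.round(s[0],4),s[1],'off',np.round(off,3))
c=env.grab_frame('scene')
st()
E
```

```text
L1,A,B,H,r0,h [ 0.5649 -0.      0.4218  0.3065  0.      0.1606] [1.15200596e-30] off [-0.16 -0.16 -0.16 -0.16 -0.16 -0.16 -0.16 -0.16 -0.16 -0.16 -0.16 -0.16
 -0.16 -0.16 -0.16 -0.16 -0.16 -0.16 -0.16 -0.16]
 1.4 [ 0.2717 -0.5628  0.2225] F [0.2 0.3 0.3] op 1.006 ff 0.0
```

```bash
python3 - <<'E'
from press import *
env.gripper_to(0.0,30)
B=lambda z:W(0,ca-.12,z)
env.goto(B(.18),RX); st('above')
env.move_straight(B(.08)); st()
f=snap('scene','s1')
print(env.move_straight(B(.0535),rate=.03,force_limit=25)); st('pressed'); env.dwell(.3); st()
E
```

```text
above 4.9 [ 0.5133 -0.0455  0.18  ] F [0.5 0.1 0.8] op 0.01 ff 0.0
 5.8 [ 0.514  -0.045   0.0807] F [ 0.9 -0.1  0.4] op 0.001 ff 0.0
True
pressed 6.6 [ 0.5132 -0.0449  0.0564] F [-1.  -0.3  4.1] op 0.005 ff 2.5
 6.9 [ 0.5132 -0.0449  0.0564] F [-1.   0.4  5.1] op 0.003 ff 2.5
```

```bash
python3 -c "
import cv2;a=cv2.imread('pics/s1.png')[100:280,205:365];cv2.imwrite('pics/s1c.png',cv2.resize(a,None,fx=3.3,fy=3.3,interpolation=cv2.INTER_CUBIC))"
```

```text
(no output)
```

View pics/s1c.png

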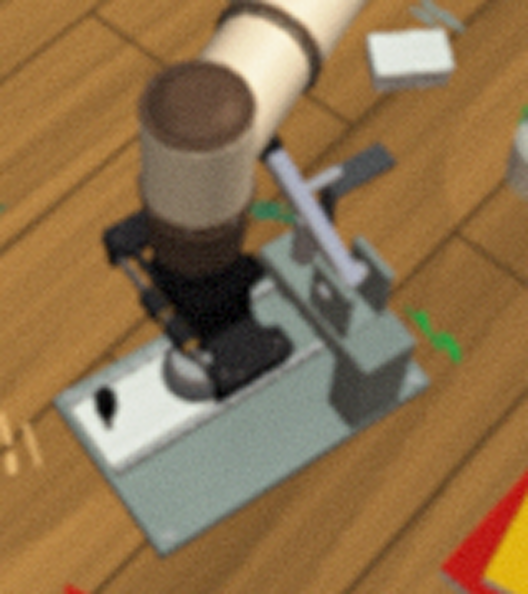

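The fingers are over the cap, at about (195,365) in the crop, and the push stopped hard at z = 56 mm, so the badge is home. Next is the post.

```bash
python3 - <<'E'
from press import *
P=lambda c,z:W(0,c-.22,z)
env.move_straight(W(0,ca-.12,.15)); env.gripper_to(0.7)
env.move_straight(P(ca,.15)); 
print(env.move_straight(P(ca,.07),force_limit=15)); st('at post')
env.gripper_to(0.0,15); st('gripped')
print(env.move_straight(P(.128,.07),rate=.06,force_limit=18)); st('pushed'); env.dwell(.3); st()
s=env.read_state()['position']; c,sn=np.cos(psi),np.sin(psi); d=s[:2]-[x0,y0]; print('press y',-sn*d[0]+c*d[1],'x',c*d[0]+sn*d[1])
snap('top','t2'); f=snap('scene','s2')
E
```

```text
False
at post 10.4 [ 0.4919 -0.1421  0.0706] F [-0.8  0.2 -0.4] op 0.698 ff 0.0
gripped 11.1 [ 0.4909 -0.1424  0.0701] F [-0.6  0.1  1.7] op 0.246 ff 15.0
True
pushed 12.9 [ 0.5176 -0.0271  0.0701] F [ 1.4 -2.2  2.6] op 0.246 ff 15.0
 13.2 [ 0.5176 -0.0271  0.0701] F [ 1.  -1.1  1.8] op 0.247 ff 15.0
press y -0.10055884545456908 x 0.00038665796495880936
```

```bash
python3 - <<'E'
from press import *
env.gripper_to(0.7); p=env.read_state()['position']
env.move_straight([p[0],p[1],.33],rate=.25); env.gripper_to(0.0,30)
env.move_straight(W(-.019,.09,.33),rate=.25)
def T(th,s=.048,d=.003,off=.008):
    y=.0385+s*np.cos(th)+(.075-d)*np.sin(th); z=.123-s*np.sin(th)+(.075-d)*np.cos(th)
    return W(-.019,y+off*min(1,th/.3),z)
env.move_straight(W(-.019,.0865,.215)); st('above tab')
for th in (0,.2,.4,.6,.8,1.0,1.2):
    r=env.move_straight(T(th),rate=.06,force_limit=25); st(f'{th} {r}')
    if r: break
env.dwell(.3); snap('scene','s3')
E
```

```text
above tab 18.5 [0.5409 0.1595 0.2161] F [ 0.5 -0.  -0.2] op 0.005 ff 0.0
0 False 18.9 [0.5417 0.162  0.1968] F [-1.   5.4  6. ] op 0.004 ff 3.5
0.2 False 19.4 [0.545  0.1786 0.1841] F [0.6 2.5 1.5] op 0.007 ff 1.7
0.4 False 19.9 [0.5466 0.1909 0.1696] F [0.1 2.3 0.5] op 0.006 ff 0.7
0.6 False 20.4 [0.5486 0.1986 0.1545] F [-0.2  0.4  0.5] op -0.001 ff 0.2
0.8 False 20.8 [0.5499 0.2034 0.1381] F [ 0.2  0.8 -0.3] op 0.004 ff 0.3
1.0 False 21.2 [0.5501 0.2048 0.1208] F [0.8 1.2 0.2] op 0.005 ff 0.4
1.2 False 21.7 [0.5519 0.205  0.105 ] F [1.4 4.9 1.5] op 0.002 ff 2.9
```

```bash
python3 -c "
import cv2;a=cv2.imread('pics/s3.png')[80:260,215:375];cv2.imwrite('pics/s3c.png',cv2.resize(a,None,fx=3.3,fy=3.3,interpolation=cv2.INTER_CUBIC))"
```

```text
(no output)
```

View pics/s3c.png

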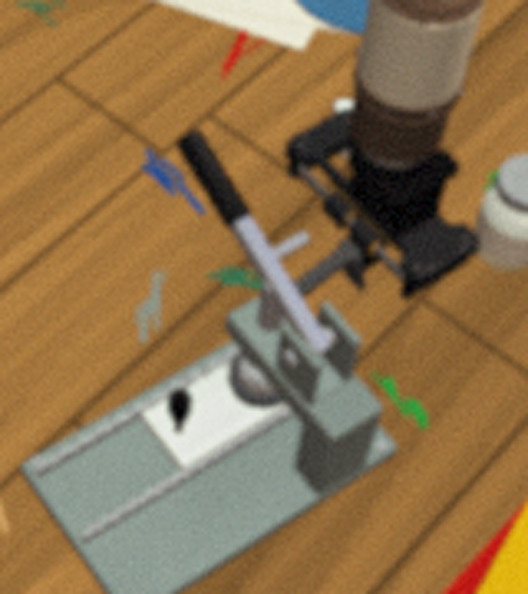

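The catch strut is swung outwards at about (330,265) in the crop, the die is under the ram at (260,375), and the tool is still clear of the jar. Next is the lever.

```bash
python3 - <<'E'
from press import *
env.move_straight(W(-.019,.15,.13),rate=.15); env.move_straight(W(-.019,.15,.33),rate=.25)
env.gripper_to(1.0)
def L(q): a=.384-q; return W(hx-.17*np.cos(a),0,.180+.17*np.sin(a)-.021)
p=L(0); p[2]=.34
env.goto(p,RY); st('above grip')
print(env.move_straight(L(0),rate=.1,force_limit=15)); st('at grip')
env.gripper_to(0.0,50); env.dwell(.2); st('gripped'); snap('top','t4')
for q in np.arange(.08,.57,.08):
    r=env.move_straight(L(q),rate=.08,force_limit=35); st(f'{q:.2f} {r}')
    if r: break
env.dwell(.5); st(); snap('scene','s5')
E
```

```text
above grip 26.3 [0.4453 0.0926 0.34  ] F [-0.2  1.1  0.7] op 0.998 ff 0.0
False
at grip 27.7 [0.4456 0.0927 0.2233] F [-0.1  0.3  0.2] op 0.993 ff 0.0
gripped 28.9 [0.4457 0.0944 0.2227] F [-0.8  5.7 -1.2] op 0.279 ff 50.0
0.08 False 29.3 [0.4416 0.0954 0.2108] F [-2.5  5.8  3.6] op 0.278 ff 50.0
0.16 False 29.6 [0.4383 0.0961 0.1978] F [-3.5  6.5  5.1] op 0.279 ff 50.0
0.24 False 29.9 [0.4359 0.0967 0.1845] F [-2.7  5.3  5.5] op 0.28 ff 49.9
0.32 False 30.2 [0.4347 0.0971 0.171 ] F [-4.4  6.8  5.7] op 0.278 ff 49.9
0.40 False 30.5 [0.4343 0.0971 0.1573] F [-3.   7.7  5.6] op 0.276 ff 49.7
0.48 False 30.9 [0.435  0.0969 0.1439] F [-4.2  6.7  6.5] op 0.269 ff 49.7
0.56 False 31.2 [0.4371 0.0964 0.1304] F [-2.8  6.   5.8] op 0.283 ff 49.7
 31.7 [0.437  0.0964 0.1307] F [-2.1  5.7  5.7] op 0.275 ff 49.6
```

```bash
python3 -c "
import cv2;a=cv2.imread('pics/s5.png')[90:240,205:365];cv2.imwrite('pics/s5c.png',cv2.resize(a,None,fx=3.7,fy=3.7,interpolation=cv2.INTER_CUBIC))"
```

```text
(no output)
```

View pics/s5c.png

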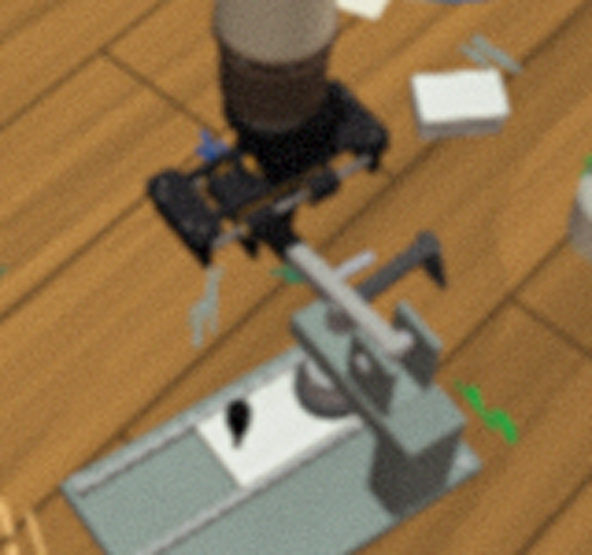

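The lever looks nearly level in the fingers, with the catch still flipped at about (400,265) in the crop. I'll push down a little further to feel its stop, and compare the lever bar's image with the model.

```bash
python3 - <<'E'
from press import *
from scipy.spatial.transform import Rotation as R
p=env.read_state()['position']
for dz in(.003,.006,.009):
    r=env.move_straight([p[0]+dz*.16,p[1]-dz*.04,p[2]-dz],rate=.02,force_limit=14); env.dwell(.2); st(f'{dz} {r}')
    if r or env.read_state()['force'][2]>16: break
c=env.grab_frame('scene')
def px(P):
    q=R.from_euler('xyz',c['orientation'],degrees=True).inv().apply(P-c['position']); return c['cx']-c['fx']*q[0]/q[2],c['cy']+c['fy']*q[1]/q[2]
for q in(.3,.46,.55):
    a=.384-q
    for d in(.12,.06,0): u,v=px(W(hx-d*np.cos(a)+.009*np.sin(a),0,.18+d*np.sin(a)+.009*np.cos(a))); print(q,d,'crop',round((u-205)*3.7),round((v-90)*3.7))
for n,k in(('scene','jar'),('scene','markers'),('scene','tin')): print(k,[np.round(d['xyz'],3) for d in env.search_frame(c,k)[:1]])
E
```

```text
0.003 False 32.2 [0.4373 0.0963 0.1285] F [-3.5  2.4  6.8] op 0.276 ff 49.7
0.006 True 32.6 [0.4374 0.0963 0.1278] F [-5.   1.2  9.6] op 0.281 ff 49.5
0.3 0.12 crop 301 229
0.3 0.06 crop 346 284
0.3 0 crop 392 340
0.46 0.12 crop 299 242
0.46 0.06 crop 344 289
0.46 0 crop 391 339
0.55 0.12 crop 299 250
0.55 0.06 crop 343 293
0.55 0 crop 390 338
jar [array([0.625, 0.374, 0.083])]
markers [array([ 0.578, -0.426,  0.086])]
tin [array([0.419, 0.406, 0.035])]
```

```bash
python3 - <<'E'
from press import *
env.dwell(.4); st(); print(env.close_job())
E
```

```text
33.2 [0.4374 0.0963 0.1278] F [-4.1  1.2  9.5] op 0.278 ff 49.5
the job is handed in; nothing more can be done
None
```

The job is handed in at 33 s, though `close_job()` returned no verdict: the badge, carriage and lever were each pushed to their stops, the catch was flipped to about 1.2 rad, the lever is still held down by its grip, and the jar, marker pot and tin had not moved measurably.

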